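# Seat the tapered probe head in the sprung test socket

### The arm

A 7-joint arm with a two-finger parallel gripper is mounted at the origin on the work surface. World frame = base frame: x ahead of the robot, y to its left, z up, the work surface at z = 0. Lengths are in m, angles in rad, forces in N, time in s.
With the tool pointing down it reaches from about 0.35 to 0.9 m from the base axis. Payload 8.1 kg.
Tool frame: the origin (TCP) lies at the very end of the fingers, on their centre line; the grasp point (between the pads) lies 19 mm behind it (arm.tcp_to_grasp is the distance from the TCP to the grasp point, in m); z points along the fingers, y is the line along which they close (so a half turn about z gives the same grasp; the last joint's range is limited). The gripper opens to 92 mm and grips with 3 to 60 N. Pads are 19 mm wide; open, the fingers measure 130 mm over their backs; the gripper's body (75 mm by 190 mm) begins 47 mm behind the grasp point.
Start: joints at [1.051, 0.434, 0.025, 1.573, -0.012, 1.134, -0.075], TCP at [0.253, -0.572, 0.202] pointing down, gripper open.
Joint ranges: [-2.62, 2.62], [-0.44, 2.09], [-1.27, 1.32], [0.08, 2.57], [-1.32, 4.46], [0.12, 2], [-2.74, 2.74]. Speed limits (rad/s): [2.22, 2.22, 3.01, 3.01, 3.14, 3.14, 3.14].

### API

Orientations are given as a rotation vector (axis times angle).
In Python, from cell import arm gives the robot as it stands.
- The arm moves only by the tool shift_gripper, called after "Request:" by a JSON object that holds its "method" and its "body". Schema: {"type":"object","properties":{"plan":{"type":"array","items":{"type":"object","properties":{"tx":{"type":"number"},"ty":{"type":"number"},"tz":{"type":"number"},"spin":{"type":"number"},"jaw":{"type":"number"}},"additionalProperties":false,"required":["jaw"]},"minItems":1,"maxItems":10},"grip_n":{"type":"number"},"only":{"type":"string"},"quiet":{"type":"boolean"},"lines":{"type":"string"}},"required":["plan"],"additionalProperties":false}. plan is a list of rows, 1 to 10 of them, each an object with the fields tx, ty, tz (the shift in shares of the most that a row can go, 1 being 50 mm), spin (a turn about the tool's z in parts of the range, where 1.0 means 120 degrees), jaw (the opening from 0.0 (shut) to 1.0 (fully open)); a field left out counts as zero (the opening has to be given); each row shifts and turns the commanded pose from where the row before left it, along the tool's axes as they then stand; what a row does not reach is not made up. A row lasts 1/10 s, in which the tool goes at most 0.05 m and 0.15 rad, less where a joint would pass 70% of its speed; a pose out of reach is approached as far as the arm can. The fingers move at their own pace and stop on an object; grip_n is the grip in N (left out, the last holds). Time passes only in rows, so rows that do not move let the fingers close. The tool returns the time, the measured TCP pose, the force, the opening and the grip force at its end. only (a regular expression) keeps the lines of the reply that match it, lines (a string "A,B") keeps lines A to B, and quiet returns only ok. No shift or turn number may pass 1 either way. Input that does not fit is refused with a message, and nothing moves.
- arm.observe(): the state, without advancing time (a new reading comes with each control period).
- arm.get_image(name): name is "scene" or "top" or "wrist"; returns a dict with "image" (384x512x3 uint8, blue, green, red), "fx", "fy", "cx", "cy" (pixels), "cam_to_world" (4x4, takes a point from camera to world coordinates); the wrist camera has in their place "mount" (4x4, takes a point from camera to tool coordinates, whose origin is the TCP and whose axes are the flange's). Camera axes: x right, y down, z forward; pixel columns grow to the right and rows downward; lengths in m; the calibration is good to about 2 mm. A picture is of the moment at which its call begins: read the wrist's pose just before it. There is no depth.
- arm.sign_off(): hands the job in; it is judged then, once.
The state is a dict: "clock": time; "joints": joint angles; "dq": joint speeds; "joint_efforts": joint torques, N m; "position": TCP position; "ee_rot": TCP orientation; "force": force on the tool from outside, world axes, zero at the start; "ft_torque": the same for the moment, N m; "width": opening from 0.0 (shut) to 1.0 (fully open); "gripper_force": force on a finger pad.
Only numpy, scipy, OpenCV 4.12 (cv2) and the standard library are available. Lean on these libraries where they do the work, as an engineer would, in place of code of your own. Each camera call takes 0.05 s, during which the arm holds its last target. There are 200 camera calls.

### The job

Pick up the larger of the two black tapered probe heads by its stem and lower it nose-down, still held, well into the tapered brass socket of the aluminium test rig, until it just sits in the taper; then let go so that it rests there upright. Be gentle so that it does not wedge: the socket is on a spring and must never be pushed down by more than 8 mm. Leave the smaller head standing where it is.

Things in the scene. Friction and masses are not known exactly. Their poses are not given: they have to be found in the camera images.
- probe_large: Larger black probe head, 112 mm tall, about 0.24 kg, standing on its flat nose. Round: a cone 32 mm in diameter at the nose, 65 mm at 55 mm up; a flange 70 mm in diameter from 55 to 61 mm; a straight steel stem 24 mm in diameter from 61 to 112 mm, to grip. Origin: centre of the nose's underside; z up along the stem; yaw has no meaning.
- probe_small: Smaller black probe head, the wrong one, 75 mm tall, 0.10 kg: cone of 26 mm diameter at the nose, 41 mm at 30 mm up; flange of 46 mm to 36 mm up; steel stem of 20 mm diameter to the top. Stands loose on its nose, at least 100 mm centre to centre from the larger head; they swap places at random. Origin: centre of the nose's underside; z up.
- socket_mouth (a point): Centre of the brass socket's mouth, in its rim plane, 88 mm above the counter, 12 mm above the rig's 160 x 150 mm top plate; z up. Inside, the cone narrows from 59 mm diameter to 35 mm at its open end 40 mm down, free below. The larger head sits home with its nose 45 mm below the mouth, flange 10 mm above the rim. The rig is fixed, placed anew each time; the point moves with the socket.
- socket (a joint): How far the socket is pushed down against its spring, m: 0 = fully up (start), 0.014 = bottomed. It stays up under the head's weight, begins to yield at about 4 N (the head's weight included) and then takes about 1 N more for each mm.

How it is judged:
On the way, in this order (a step that is already met when the one before it is completed fails the run):
1. the larger head is lifted clear of the counter in the fingers (height (world z) of probe_large above 0.05 m and contact force between the fingers and probe_large above 0.5 N), for 0.1 s.
2. still held, its nose is lowered at least 25 mm below the socket's mouth (z of probe_large in the frame of socket_mouth below -0.025 m and horizontal distance between probe_large and socket_mouth below 0.02 m and contact force between the fingers and probe_large above 0.5 N), for 0.1 s.
At the end, for the whole second after the job is handed in: The larger head rests released and still in the socket's taper: nose 37 to 55 mm below the mouth, within 10 mm of its axis, upright within 10 degrees, the socket sprung back up to within 4 mm of its top, and the smaller head still standing within 30 mm of where it was (z of probe_large in the frame of socket_mouth between -0.055 and -0.037 m and horizontal distance between probe_large and socket_mouth below 0.01 m and angle between probe_large's own z axis and vertical below 0.175 rad and value of joint socket below 0.004 m and linear speed of probe_large below 0.02 m/s and distance of probe_small from where it was at the start of the episode below 0.03 m and angle between probe_small's own z axis and vertical below 0.3 rad); the robot touches nothing.
It fails at once if the socket is pushed down more than 9 mm (the head would wedge) (value of joint socket above 0.009 m).
It fails at once if the smaller head is moved more than 30 mm or tipped over (distance of probe_small from where it was at the start of the episode above 0.03 m or angle between probe_small's own z axis and vertical above 0.5 rad).
It also fails if it takes over 35 s, if anything falls off the work surface, if the arm or the gripper's body presses on something with over 40 N, if the wrist force passes 120 N, or if a joint passes its speed limit or range.

## Working session

There is one attempt and no reset: what is moved stays moved. The work goes in short steps, Python scripts to look and compute and a tool call to move; the robot and the scene stay as the last step left them, time stands still between calls to the robot, and variables do not carry over. Pictures are saved under pics/ and viewed, at most 10 in all, crops included, and the job is handed in when it is done.

```bash
ls; mkdir -p pics
```

Run:
```python
from cell import arm
import cv2,numpy as np
for n in("scene","top"):
    r=arm.get_image(n);cv2.imwrite(f"pics/{n}0.png",r["image"])
    print(n,r["fx"],r["fy"],r["cx"],r["cy"]);print(np.round(r["cam_to_world"],4).tolist())
s=arm.observe();print(s["clock"],s["position"],s["ee_rot"],s["width"],arm.tcp_to_grasp)
```

```text
cell.py
pics
scene 350.88403776923985 350.88403776923985 254.1948166125284 188.9122165452085
[[0.8056, 0.3458, -0.4811, 0.8418], [0.5925, -0.4685, 0.6553, -0.5004], [0.0013, -0.813, -0.5823, 0.495], [0.0, 0.0, 0.0, 1.0]]
top 429.39043260876775 429.39043260876775 256.11393645777383 192.17961859014835
[[0.0288, -0.9921, 0.122, 0.4116], [-0.9993, -0.0315, -0.0202, -0.0388], [0.0239, -0.1213, -0.9923, 0.884], [0.0, 0.0, 0.0, 1.0]]
0.1 [ 0.25278264 -0.57107302  0.20152522] [-3.07233218e+00 -6.49572254e-01  6.36309509e-04] 1.0003786645870458 0.0188
```

View pics/scene0.png

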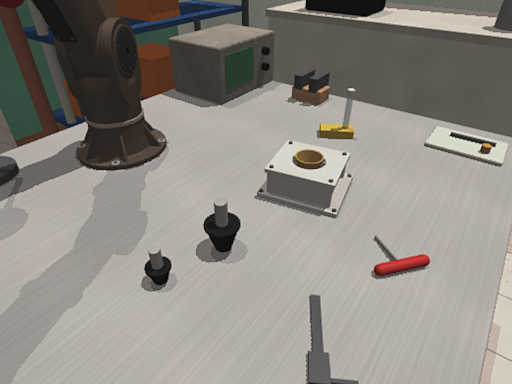

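View pics/top0.png

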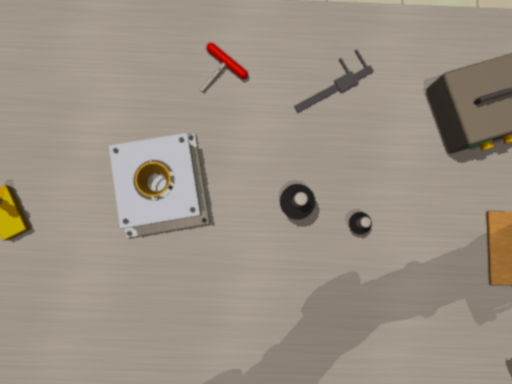

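Top view: the large head's flange is at about (298,202), with its stem top near (301,199). The small head is at (360,223) and the socket mouth at (153,180). In the scene view, the large stem top is at (221,203) and the socket at (309,157). I'll enlarge these areas.

Run:
```python
import cv2,numpy as np
t=cv2.imread("pics/top0.png");s=cv2.imread("pics/scene0.png")
def c(im,x,y,w=50,k=8): return cv2.resize(im[y:y+w,x:x+w],None,fx=k,fy=k,interpolation=cv2.INTER_CUBIC)
cv2.imwrite("pics/a.png",np.hstack([c(t,128,155),c(t,275,175)]))
cv2.imwrite("pics/b.png",np.hstack([c(s,285,133),c(s,195,195,60,400/60)]))
```

```text
(no output)
```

View pics/a.png

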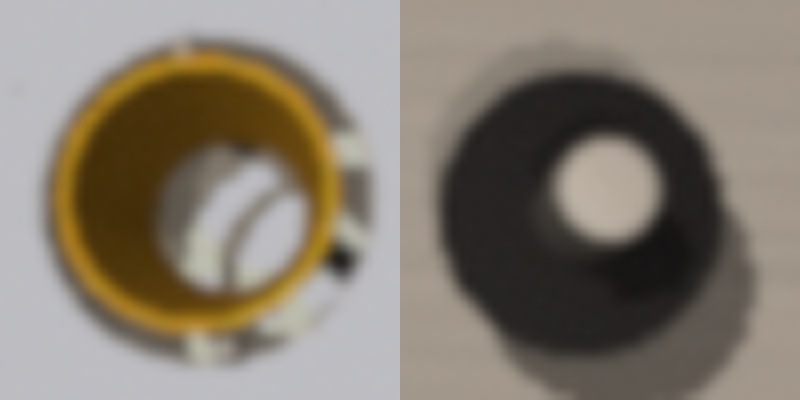

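View pics/b.png

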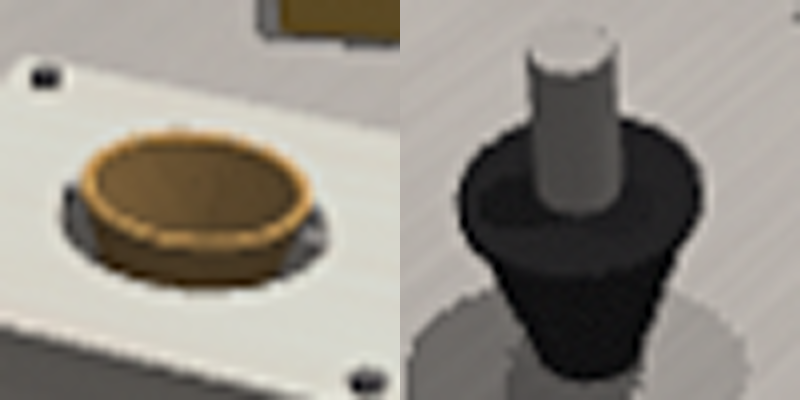

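Crop readings:

| Feature | Top view (px) | Scene view (px) |
|---|---|---|
| Socket rim centre | (152.2,178.4) | (309.1,156.2) |
| Stem top | (300.6,198.1) | (220.5,201.9) |
| Flange | (297.2,201.1) | not read |

Create h.py:
```python
from cell import arm
import numpy as np
from scipy.spatial.transform import Rotation as R
def ray(r,T,u,v,z):
    d=T[:3,:3]@np.array([(u-r["cx"])/r["fx"],(v-r["cy"])/r["fy"],1]);o=T[:3,3]
    return o+d*(z-o[2])/d[2]
def totool(target):
    s=arm.observe();M=R.from_rotvec(s["ee_rot"])
    return s,M.as_matrix(),M.inv().apply(np.array(target)-s["position"])
```

Run:
```python
from h import *
for n,pts in (("top",[(152.25,178.4,.088),(300.56,198.06,.112),(297.2,201.1,.061),(360,223,.036)]),("scene",[(309.06,156.2,.088),(220.5,201.9,.112)])):
    r=arm.get_image(n);T=np.array(r["cam_to_world"])
    for p in pts: print(n,ray(r,T,*p).round(4))
s,M,d=totool([0,0,0]);print(M.round(3).tolist())
```

```text
top [0.5292 0.1394 0.088 ]
top [ 0.4983 -0.1354  0.112 ]
top [ 0.4979 -0.1354  0.061 ]
top [ 0.4608 -0.2639  0.036 ]
scene [0.5305 0.1359 0.088 ]
scene [ 0.5007 -0.1371  0.112 ]
[[0.914, 0.405, -0.0], [0.405, -0.914, 0.001], [-0.0, -0.001, -1.0]]
```

Units first: shifts go in shares of 50 mm and turns go in shares of 120 degrees. So 0.04 m is 0.8, -0.03 m is -0.6.

Request:
{"method": "shift_gripper", "body": {"plan": [{"tx": 0.8,"ty": -0.6,"jaw": 1},{"tx": 0.8,"ty": -0.6,"jaw": 1},{"tx": 0.8,"ty": -0.6,"jaw": 1},{"tx": 0.8,"ty": -0.6,"jaw": 1},{"tx": 0.8,"ty": -0.6,"jaw": 1},{"tx": 0.8,"ty": -0.6,"jaw": 1},{"tx": 0.8,"ty": -0.6,"jaw": 1},{"tx": 0.8,"ty": -0.6,"jaw": 1},{"tx": 0.6,"ty": -0.4,"jaw": 1},{"jaw": 1}], "grip_n": 15}}

```text
clock: 1.2
position: [0.4706, -0.1863, 0.2024]
ee_rot: [-3.069, -0.663, -0.003]
force: [0.5, -0.0, 0.2]
width: 1.001
gripper_force: 0.0
```

Run:
```python
from h import *
import cv2
s,M,d=totool([.4993,-.136,.2]);print(s["clock"],d,M.round(3).tolist(),s["joints"])
r=arm.get_image("wrist");cv2.imwrite("pics/w1.png",r["image"]);print(r["mount"],r["fx"],r["cx"],r["cy"])
```

```text
1.2 [ 0.04684349 -0.03399442  0.00254644] [[0.911, 0.413, 0.002], [0.413, -0.911, 0.002], [0.002, -0.001, -1.0]] [ 0.42222525  0.2532733  -0.18313815  1.84580912  0.04989186  1.04605282
 -0.92570146]
[[ 9.05949856e-04 -9.66554775e-01 -2.56458663e-01  6.93563842e-02]
 [ 9.99999542e-01  9.55023939e-04 -6.68080704e-05  1.01985228e-03]
 [ 3.09497822e-04 -2.56458485e-01  9.66555197e-01 -1.82010730e-01]
 [ 0.00000000e+00  0.00000000e+00  0.00000000e+00  1.00000000e+00]] 293.03820448795636 250.66747963661513 193.5264013241013
```

View pics/w1.png

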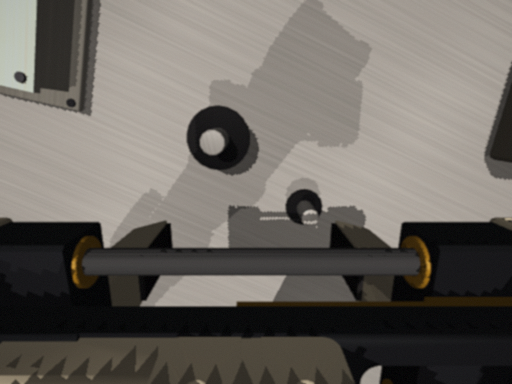

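The wrist view shows the large head's stem top at about (212,142) and the small head at (304,207), which is clear of the approach. I'll compute the remaining offset.

Run:
```python
from h import *
s=arm.observe();r=arm.get_image("wrist")
W=np.eye(4);W[:3,:3]=R.from_rotvec(s["ee_rot"]).as_matrix();W[:3,3]=s["position"]
print(s["position"]);T=W@np.array(r["mount"])
print(ray(r,T,212,142,.112),ray(r,T,218,137.5,.058),totool([.4993,-.136,.2])[2])
```

```text
[ 0.46903457 -0.18940805  0.20220389]
[ 0.49691561 -0.13895262  0.112     ] [ 0.49704197 -0.1385179   0.058     ] [ 0.05125097 -0.03796483  0.0020436 ]
```

To row units: 0.025 m is 0.5, -0.018 m is -0.36.

Request:
{"method": "shift_gripper", "body": {"plan": [{"tx": 0.5,"ty": -0.36,"jaw": 1},{"tx": 0.5,"ty": -0.36,"jaw": 1},{"jaw": 1},{"jaw": 1}]}}

```text
clock: 1.7
position: [0.4985, -0.1401, 0.202]
ee_rot: [3.074, 0.649, -0.001]
force: [1.0, -0.4, -0.4]
width: 0.999
gripper_force: 0.0
```

Run:
```python
from h import *
for i in range(3):
    arm.get_image("wrist");s,M,d=totool([.4985,-.137,.074]);print(s["clock"],s["position"],d)
```

```text
1.75 [ 0.49816915 -0.14073817  0.20203527] [ 0.00194196 -0.00334173  0.12803193]
1.8 [ 0.49806095 -0.14091165  0.2020892 ] [ 0.00210557 -0.00346261  0.12808557]
1.85 [ 0.49813491 -0.14085981  0.20211175] [ 0.001993   -0.00343963  0.12810874]
```

To row units: 0.03 m is 0.6, 0.02 m is 0.4.

Request:
{"method": "shift_gripper", "body": {"plan": [{"tx": 0.04,"ty": -0.07,"tz": 0.6,"jaw": 1},{"tz": 0.6,"jaw": 1},{"tz": 0.6,"jaw": 1},{"tz": 0.4,"jaw": 1},{"tz": 0.36,"jaw": 1},{"jaw": 1},{"jaw": 1}]}}

```text
clock: 2.55
position: [0.4991, -0.1358, 0.0745]
ee_rot: [3.074, 0.648, -0.001]
force: [-0.4, -0.1, -0.1]
width: 0.999
gripper_force: 0.0
```

Run:
```python
from h import *
import cv2
r=arm.get_image("scene");i=r["image"][120:280,130:330];cv2.imwrite("pics/c2.png",cv2.resize(i,None,fx=3,fy=3))
print(totool([.4985,-.137,.074])[2])
```

```text
[-0.0016126   0.00069692  0.00106975]
```

View pics/c2.png

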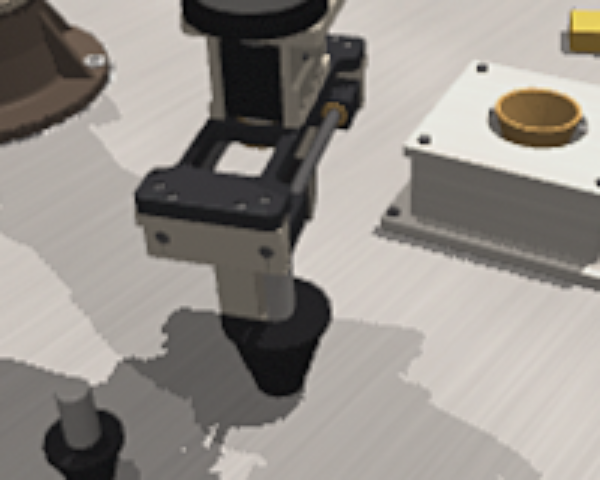

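The open fingers straddle the stem at about (275,295) in the crop, clear of the small head. I'll close and lift.

Request:
{"method": "shift_gripper", "body": {"plan": [{"jaw": 0},{"jaw": 0},{"jaw": 0},{"jaw": 0},{"jaw": 0},{"jaw": 0}], "grip_n": 20}}

```text
clock: 3.2
position: [0.4994, -0.1349, 0.0742]
ee_rot: [3.074, 0.65, -0.0]
force: [-0.8, -0.2, 0.2]
width: 0.529
gripper_force: 0.0
```

Request:
{"method": "shift_gripper", "body": {"plan": [{"tz": -0.2,"jaw": 0},{"tz": -0.6,"jaw": 0},{"tz": -0.8,"jaw": 0},{"tz": -0.8,"jaw": 0},{"tz": -0.4,"jaw": 0},{"jaw": 0},{"jaw": 0}]}}

```text
clock: 3.9
position: [0.4994, -0.1349, 0.2146]
ee_rot: [3.073, 0.65, 0.001]
force: [0.2, -0.4, -0.3]
width: 0.006
gripper_force: 0.0
```

Run:
```python
from h import *
import cv2
s,M,d=totool([.530,.138,.214]);print(s["clock"],d,s["force"])
r=arm.get_image("scene");i=r["image"][70:270,130:380];cv2.imwrite("pics/c3.png",cv2.resize(i,None,fx=3,fy=3))
```

```text
3.9 [ 0.13851033 -0.23715712  0.00058836] [ 0.22315256 -0.3770276  -0.31652953]
```

View pics/c3.png

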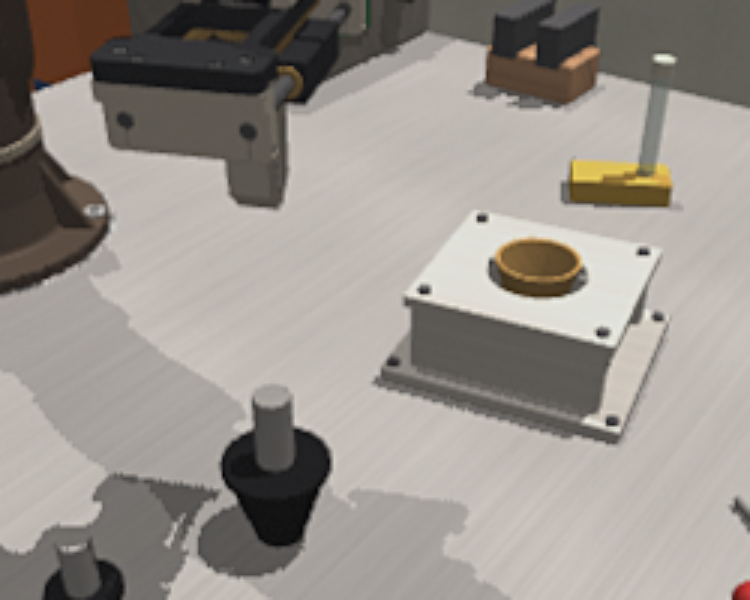

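I lifted before the fingers had finished closing, since they need more than 1 s. The head still stands untouched, with its stem top at crop (272,391), so in the same place. I'll reopen and redo the grasp.

Request:
{"method": "shift_gripper", "body": {"plan": [{"jaw": 1},{"jaw": 1},{"jaw": 1},{"jaw": 1},{"jaw": 1},{"jaw": 1},{"jaw": 1},{"jaw": 1},{"jaw": 1},{"jaw": 1}]}}

```text
clock: 4.95
position: [0.4994, -0.1349, 0.2142]
ee_rot: [3.074, 0.65, 0.0]
force: [1.1, 0.2, -1.5]
width: 0.829
gripper_force: 0.0
```

Request:
{"method": "shift_gripper", "body": {"plan": [{"ty": 0.02,"jaw": 1},{"ty": 0.02,"jaw": 1},{"jaw": 1}]}}

```text
clock: 5.25
position: [0.5002, -0.137, 0.2142]
ee_rot: [3.074, 0.649, 0.0]
force: [0.6, -0.2, 1.1]
width: 1.001
gripper_force: 0.0
```

To row units: 0.04 m is 0.8, 0.03 m is 0.6.

Request:
{"method": "shift_gripper", "body": {"plan": [{"tz": 0.6,"jaw": 1},{"tz": 0.8,"jaw": 1},{"tz": 0.8,"jaw": 1},{"tz": 0.4,"jaw": 1},{"tz": 0.2,"jaw": 1},{"jaw": 0},{"jaw": 0},{"jaw": 0},{"jaw": 0},{"jaw": 0}]}}

```text
clock: 6.25
position: [0.5007, -0.1369, 0.075]
ee_rot: [3.073, 0.65, 0.002]
force: [0.3, 0.7, -0.3]
width: 0.611
gripper_force: 0.0
```

Request:
{"method": "shift_gripper", "body": {"plan": [{"jaw": 0},{"jaw": 0},{"jaw": 0},{"jaw": 0},{"jaw": 0},{"jaw": 0},{"jaw": 0}]}}

```text
clock: 6.95
position: [0.5001, -0.1366, 0.0742]
ee_rot: [-3.073, -0.65, 0.0]
force: [-0.2, 0.9, 1.5]
width: 0.253
gripper_force: 20.0
```

Gripped at 20 N with the width matching the stem. Lifting.

To row units: -0.04 m is -0.8, -0.03 m is -0.6.

Request:
{"method": "shift_gripper", "body": {"plan": [{"tz": -0.2,"jaw": 0},{"tz": -0.6,"jaw": 0},{"tz": -0.8,"jaw": 0},{"tz": -0.8,"jaw": 0},{"tz": -0.4,"jaw": 0},{"jaw": 0}]}}

```text
clock: 7.55
position: [0.502, -0.1372, 0.2178]
ee_rot: [3.071, 0.649, 0.009]
force: [-0.1, 0.7, -1.6]
width: 0.249
gripper_force: 20.0
```

Run:
```python
from h import *
s,M,d=totool([.530,.138,.214]);print(s["clock"],d,M.round(3).tolist(),s["joints"])
```

```text
7.55 [ 0.1369161  -0.24036061  0.00354181] [[0.915, 0.405, 0.006], [0.405, -0.915, -0.001], [0.005, 0.004, -1.0]] [ 0.3336462   0.26140841 -0.21143395  1.79488488  0.06211362  1.08556794
 -1.05382468]
```

To row units: -0.035 m is -0.7, -0.03 m is -0.6.

Request:
{"method": "shift_gripper", "body": {"plan": [{"tx": 0.2,"ty": -0.4,"jaw": 0},{"tx": 0.34,"ty": -0.6,"jaw": 0},{"tx": 0.4,"ty": -0.7,"jaw": 0},{"tx": 0.4,"ty": -0.7,"jaw": 0},{"tx": 0.4,"ty": -0.7,"jaw": 0},{"tx": 0.4,"ty": -0.7,"jaw": 0},{"tx": 0.34,"ty": -0.6,"jaw": 0},{"tx": 0.24,"ty": -0.4,"jaw": 0},{"jaw": 0},{"jaw": 0}]}}

```text
clock: 8.55
position: [0.5265, 0.1376, 0.2128]
ee_rot: [3.073, 0.652, -0.004]
force: [-0.1, 0.1, -3.2]
width: 0.252
gripper_force: 20.0
```

Run:
```python
from h import *
import cv2
for i in range(2):arm.get_image("top")
s,M,d=totool([.530,.138,.214]);print(s["clock"],s["position"],d,s["joints"])
r=arm.get_image("scene");i=r["image"][60:210,240:390];
t=arm.get_image("top");j=t["image"][100:250,80:230]
cv2.imwrite("pics/c4.png",np.hstack([cv2.resize(k,(400,400),interpolation=cv2.INTER_CUBIC) for k in(i,j)]))
```

```text
8.65 [0.52698095 0.13624861 0.21333012] [ 0.00346781 -0.0003839  -0.00067655] [-0.09152116  0.32211881 -0.33887094  1.73168246  0.11839538  1.10964504
 -1.62270508]
```

View pics/c4.png

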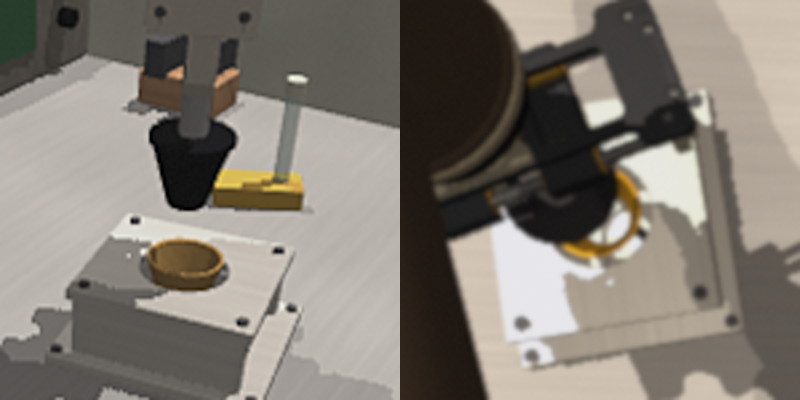

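Scene crop: the head hangs upright over the socket, with flange edges at x=150 and 237. Top crop: the flange's right edge is at x≈617 and its bottom edge at y≈243. I'll compare these with a projected model.

Add to h.py:
```python
a=np.linspace(0,2*np.pi,200)
def circ(r,c,rad):
    T=np.linalg.inv(np.array(r["cam_to_world"]));P=np.c_[c[0]+rad*np.cos(a),c[1]+rad*np.sin(a),np.full(200,c[2])]
    q=P@T[:3,:3].T+T[:3,3];u=q[:,0]/q[:,2]*r["fx"]+r["cx"];v=q[:,1]/q[:,2]*r["fy"]+r["cy"]
    return u,v
def ext(u,v): return np.round([u.min(),u.max(),v.min(),v.max()],1)
```

Run:
```python
from h import *
s=arm.observe();print(s["position"])
p=s["position"]; z=p[2]-.074
r=arm.get_image("scene");t=arm.get_image("top")
for h,rad in((.058,.035),(0,.016)): print(h,"scene",ext(*circ(r,[p[0],p[1],z+h],rad)),"top",ext(*circ(t,[p[0],p[1],z+h],rad)))
print("meas scene flange x 295.9 328.5; nose",240+166.5/2.667-.5,240+207.5/2.667-.5,"nose bottom v",60+208.5/2.667-.5,"top flange max 161.05 190.8")
```

```text
[0.52725848 0.13627153 0.21379417]
0.058 scene [296.  329.4 104.2 117.5] top [117.5 161.2 147.9 190.8]
0 scene [302.7 317.3 132.1 138.7] top [138.3 156.8 166.  184.1]
meas scene flange x 295.9 328.5; nose 301.929696287964 317.30277465316834 nose bottom v 137.677727784027 top flange max 161.05 190.8
```

The model matches, so the head sits on the TCP axis within about 1 mm. I'll shift 3 mm along tool x, then lower to about 35 mm into the socket.

To row units: 0.02 m is 0.4, 0.01 m is 0.2.

Request:
{"method": "shift_gripper", "body": {"plan": [{"tx": 0.06,"tz": 0.2,"jaw": 0},{"tz": 0.4,"jaw": 0},{"tz": 0.4,"jaw": 0},{"tz": 0.2,"jaw": 0},{"tz": 0.2,"jaw": 0},{"tz": 0.1,"jaw": 0},{"tz": 0.1,"jaw": 0},{"tz": 0.1,"jaw": 0},{"jaw": 0},{"jaw": 0}]}}

```text
clock: 9.85
position: [0.5303, 0.1391, 0.1295]
ee_rot: [3.074, 0.65, 0.001]
force: [-0.1, 0.1, -2.6]
width: 0.251
gripper_force: 20.0
```

Run:
```python
from h import *
import cv2
F=[]
for i in range(5):
    arm.get_image("top");F.append(arm.observe()["force"])
s,M,d=totool([.530,.138,.117]);print(s["clock"],s["position"],d,np.mean(F,0))
r=arm.get_image("scene");i=r["image"][80:210,240:390]
cv2.imwrite("pics/c5.png",cv2.resize(i,None,fx=4,fy=4,interpolation=cv2.INTER_CUBIC))
```

```text
10.1 [0.53032659 0.13900097 0.12949142] [-0.0007099   0.00078174  0.01249117] [ 3.72867890e-01  1.57812837e-03 -2.42992475e+00]
```

View pics/c5.png

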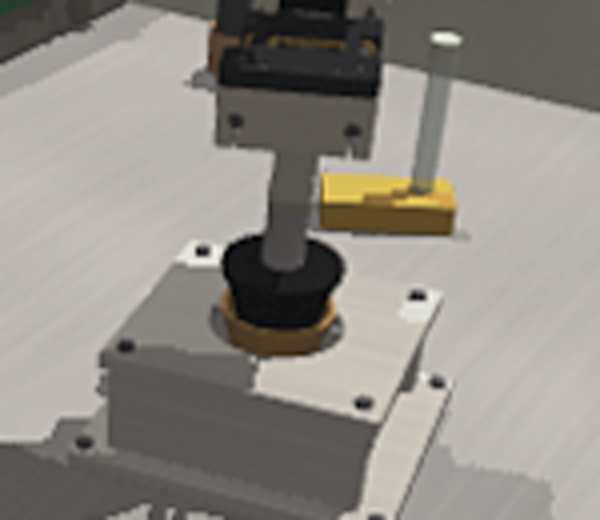

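The nose is about 32 mm into the socket. The flange (x≈283) sits over the rim (x≈279), which is concentric once perspective lean is allowed for. The force shows only the weight, so I'll continue slowly.

To row units: 0.003 m is 0.06, 0.002 m is 0.04.

Request:
{"method": "shift_gripper", "body": {"plan": [{"tz": 0.06,"jaw": 0},{"tz": 0.06,"jaw": 0},{"tz": 0.04,"jaw": 0},{"tz": 0.02,"jaw": 0},{"tz": 0.02,"jaw": 0},{"jaw": 0},{"jaw": 0}]}}

```text
clock: 10.85
position: [0.5302, 0.139, 0.1192]
ee_rot: [3.074, 0.65, 0.0]
force: [0.1, 0.3, -3.2]
width: 0.256
gripper_force: 20.0
```

Run:
```python
from h import *
F=[]
for i in range(5):
    arm.get_image("top");F.append(arm.observe()["force"])
s,M,d=totool([.530,.138,.117]);print(s["clock"],s["position"],d,np.mean(F,0))
```

```text
11.1 [0.53020123 0.1389741  0.11929732] [-0.00057859  0.00080921  0.00229727] [-0.26711774 -0.05508136 -2.3530183 ]
```

To row units: 0.001 m is 0.02, 0.0005 m is 0.01.

Request:
{"method": "shift_gripper", "body": {"plan": [{"tz": 0.02,"jaw": 0},{"tz": 0.01,"jaw": 0},{"tz": 0.01,"jaw": 0},{"jaw": 0},{"jaw": 0}]}}

```text
clock: 11.6
position: [0.5304, 0.1392, 0.1175]
ee_rot: [-3.073, -0.65, -0.001]
force: [-0.3, 0.4, 1.5]
width: 0.253
gripper_force: 20.0
```

Run:
```python
from h import *
F=[]
for i in range(6):
    arm.get_image("top");F.append(arm.observe()["force"])
s,M,d=totool([.530,.138,.117]);print(s["clock"],s["position"],np.mean(F,0))
```

```text
11.9 [0.53024229 0.1390881  0.1173111 ] [-0.34833848  0.93570687  2.19025427]
```

The force has gone from -2.4 to +2.2 N, so the head is seated and the socket is barely loaded. I'll release.

Request:
{"method": "shift_gripper", "body": {"plan": [{"jaw": 0.35},{"jaw": 0.5},{"jaw": 0.7},{"jaw": 0.8},{"jaw": 0.8},{"jaw": 0.8},{"jaw": 0.8},{"jaw": 0.8},{"jaw": 0.8},{"jaw": 0.8}]}}

```text
clock: 12.9
position: [0.5302, 0.139, 0.1172]
ee_rot: [3.074, 0.65, 0.0]
force: [0.4, -0.8, 0.7]
width: 0.799
gripper_force: 0.0
```

Request:
{"method": "shift_gripper", "body": {"plan": [{"tz": -0.1,"jaw": 0.8},{"tz": -0.4,"jaw": 0.8},{"tz": -0.6,"jaw": 0.8},{"tz": -0.6,"jaw": 0.8},{"tz": -0.6,"jaw": 0.8},{"tz": -0.4,"jaw": 0.8},{"jaw": 0.8},{"jaw": 0.8}]}}

```text
clock: 13.7
position: [0.5302, 0.139, 0.2524]
ee_rot: [3.074, 0.65, 0.001]
force: [-0.1, -0.5, -1.1]
width: 0.8
gripper_force: 0.0
```

Run:
```python
from h import *
import cv2
r=arm.get_image("scene");i=r["image"][60:210,240:390]
j=r["image"][200:300,120:270]
cv2.imwrite("pics/c6.png",np.hstack([cv2.resize(i,(400,400)),cv2.resize(r["image"][170:320,120:270],(400,400))]))
for h,rad in((.058,.035),(.112,.012)): print(h,ext(*circ(r,[.5302,.139,.043+h],rad)))
print(arm.observe()["clock"])
```

```text
0.058 [294.7 325.7 143.3 158.5]
0.112 [306.9 318.  126.6 131.5]
13.75
```

View pics/c6.png

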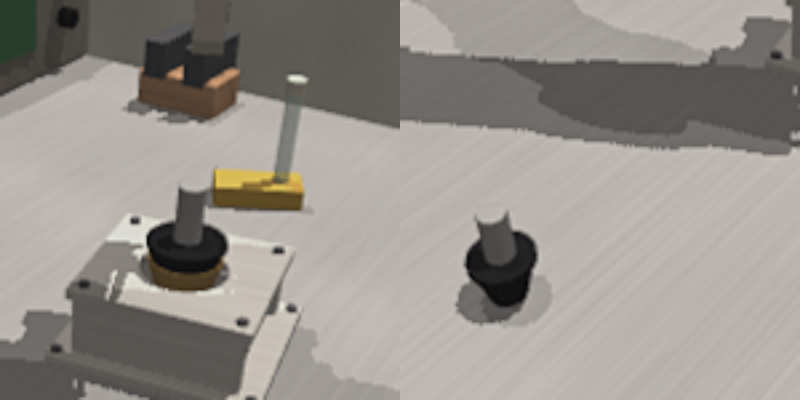

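The head is seated upright: its stem top is at full-image (312.6,130) against a predicted (312.4,129). The small head still stands at its original spot.

```bash
python3 -c "
from cell import arm
print(arm.sign_off())"
```

```text
the job is handed in; nothing more can be done
None
```

The larger probe head is released and resting upright in the brass socket, the smaller head is still standing where it was, and the job was handed in at about 13.8 s; the sign-off returned no verdict.

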